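Balance, extend and lock a microscopy lamp boom

TASK

Hang the dark counterweight saddle by its yellow fin over the middle of the lamp boom's round tail bar and let go of it. Then push the sprung sliding leg out until its black index lines up with the red mark clip and, while keeping it there, squeeze the orange cam lever fully shut against the blue grip plate; never shut the lever away from the mark. Finish while still holding: lever and plate pinched shut between the fingers, leg at the mark, with the clip and the things around left where they are.

Things in the scene. Friction and masses are not known exactly. Their poses are not given: they have to be found in the camera images.
- boom: White lamp boom stand, fixed. Origin: centre of its foot on the bench; z up, y along the boom from tail bar (-y) to lamp end (+y), x across. Sleeve 38 x 130 x 38 mm along y, axis at z 140 mm, foot 130 x 170 x 16 mm. Round steel tail bar, 16 mm diameter, axis at x 0, z 140 mm, from y -65 mm (sleeve face) to y -195 mm, then a 26 mm wide end cap: its middle is at y -130 mm.
- saddle: Loose upside-down U of dark steel, about 0.45 kg, standing on its legs. Origin: centre of underside, z up. Slot 30 mm wide (x), open along y, ceiling at z 64 mm; outside 58 (x) x 44 (y) mm, crown top z 76 mm. Yellow fin to pinch across x: 14 (x) x 40 (y) mm, z 76 to 110 mm. Hung on the bar, its y along the boom's (either way), its origin is 84 mm above the bench.
- leg (a joint): How far the sliding leg is run out of the sleeve towards boom +y, m: 0 retracted (a spring holds it there at the start) to 0.11. The spring pulls back with 3 N at 0, 5 N at 0.1: let go, the leg slides back even with the lever shut. The leg is a 20 mm square aluminium bar, top at z 150 mm; it carries blue plate, lever, white lamp plate and lamp.
- grip_center (a point): Point on the leg (boom x 0, z 175 mm) midway between the outer faces of the blue plate and the SHUT lever; axes as boom. Upright blue plate (leg_c0), fixed on the leg: x -18 to -6 mm, y -16 to 16, z -25 to 25 mm from here. Fingers closing across boom x, centred here, push the lever shut to -x and pinch it to the plate: 36 mm over the outer faces shut, up to 50 mm open.
- lever (a joint): Opening of the orange sliding cam lever, m: 0 fully shut, up to 0.014 open; starts 0.011 to 0.014. It slides straight along boom x, stays where it is left and takes about 4 N to move.
- lever_pad (a point): Centre of the outer (boom +x) face of the lever's upright orange pad (lever_c0), 12 (x) x 32 (y) x 50 (z) mm, parallel to the blue plate on its +x side; axes as boom. 18 mm from grip_center along x when shut, farther by the lever's opening.
- lamp_plate (a point): Centre of the sleeve-side face of the white upright cross plate on the leg, just beyond the blue and orange plates: 22 mm from grip_center towards boom +y, 6.5 mm below it. It spans x -50 to 50 mm, z 145 to 192 mm above the bench, 8 mm thick. Fingers astride the two plates can push it to boom +y with their sides to run the leg out. The lamp, 53 mm wide, hangs beyond.
- leg_index (a point): Tip of the black index arm of the leg, beside the ruler, at the y of the blue plate's centre, boom x 40 mm, 150 mm above the bench.
- mark (a point): Middle of the top of the red clip (28 x 10 x 12 mm): the length mark, boom x 49 mm, z 138 mm. It sits on the aluminium ruler (22 mm wide, top at z 133 mm, boom x 38 to 60 mm) beside the leg. The leg is at length when the index has the same boom y as this point; it lies 40 to 88 mm beyond the retracted index.
- reagent: Bystander: amber reagent bottle, 64 mm across, 130 mm tall; origin at the centre of its underside.
- beaker: Bystander: open glass beaker, 76 mm across, 90 mm tall; origin at the centre of its underside.
- slide_box: Bystander: flat blue slide box, 90 x 130 x 35 mm; origin at the centre of its underside.
- oil_jar: Bystander: small jar with black cap, 44 mm across, 50 mm tall; origin at the centre of its underside.
- tip_box: Bystander: grey box with green lid, 85 x 120 x 75 mm; origin at the centre of its underside.
- dish: Bystander: flat covered culture dish, 92 mm across, 14 mm tall; origin at the centre of its underside.

How it is judged:
By the outcome, as a careful person would: the job done as asked, in the order asked, and still so for the second after the job is handed in, while the arm keeps its last pose, push and grip.
It also fails if it takes over 48 s, if anything falls off the work surface, if the arm or the gripper's body presses on something with over 40 N, if the wrist force passes 120 N, or if a joint passes its speed limit or range.

ROBOT

A 6-joint arm with a two-finger parallel gripper is mounted at the origin on the work surface. World frame = base frame: x ahead of the robot, y to its left, z up, the work surface at z = 0. Lengths are in mm, angles in rad, forces in N, time in s.
With the tool pointing down it reaches from about 375 to 925 mm from the base axis. Payload 5.7 kg.
Tool frame: the origin (TCP) lies midway between the tips of the shut fingers; the grasp point (between the pads) lies hold_point_z behind it (hold_point_z is the distance from the TCP to the grasp point, in mm); z points along the fingers, y is the line along which they close (so a half turn about z gives the same grasp; the last joint's range is limited). The gripper opens to 85 mm and grips with 20 to 120 N. Pads are 22 mm wide; open, the fingers measure 114 mm over their backs; the gripper's body (76 mm by 85 mm) begins 54 mm behind the grasp point. The pads swing forward as they close: fully open they stand 13 mm farther back than shut.
Start: joints at [1.186, 0.359, 1.51, -0, 1.272, -0.115], TCP at [159.917, 578.264, 231.267] pointing down, gripper open.
Joint ranges: [-2.97, 2.97], [-1.01, 2.36], [0.21, 2.38], [-0.96, 4.11], [0.2, 2.71], [-2.98, 2.98]. Speed limits (rad/s): [2.39, 2.39, 3.14, 3.14, 3.14, 3.14].

INTERFACE

Orientations are given as a rotation vector (axis times angle).
In Python, from cell import state, read_camera, finish_job, hold_point_z gives the robot as it stands.
- The arm moves only by the tool jog_arm, never from a script. Its argument "steps" is a list of rows, each a list of 7 numbers: the finger opening in mm, from 0 to 85.4, then the shift along the tool's x, y, z in units of 25 mm (1.0 is 25 mm), then the turn, a rotation vector about the tool's x, y, z in units of 6 degrees (1.0 is 6 degrees). A call has 1 to 10 rows; each row is the pose to reach, as a shift and turn from the pose commanded when the call began, along the tool's axes at that moment; what a row does not reach only later rows make up. A row lasts 1/12 s, in which the tool goes at most 41.7 mm and 7.16 degrees, less where a joint would pass 70% of its speed; a pose out of reach is approached as far as the arm can. A call with a gripper value outside its range is refused whole. The fingers move at their own pace and stop on an object; "grip_force" is the grip in N (left out, the last holds). Time passes only in rows, so rows that repeat a pose let the fingers close. It gives the time, the measured TCP pose, the force, the opening and the grip force at its end, in the units of the state.
- state(): the state, without advancing time (a new reading comes with each control period).
- read_camera(name): name is "scene" or "top" or "wrist"; returns a dict with "pixels" (420x560x3 uint8, blue, green, red), "K" (3x3 intrinsics, pixels), "k1" (the pictures are not rectified: a ray, as slopes to the right and down, at radius r is drawn at 1 + k1 r^2 times it, then the intrinsics apply), "xyz" and "rotation" of the camera in the world; the wrist camera has in their place "T_tool_cam" (4x4, takes a point from camera to tool coordinates, whose origin is the TCP and whose axes are the flange's). Camera axes: x right, y down, z forward; pixel columns grow to the right and rows downward; lengths in mm; the calibration is good to about 2 mm. A picture is of the moment at which its call begins: read the wrist's pose just before it. There is no depth.
- finish_job(): hands the job in; it is judged then, once.
The state is a dict: "t": time; "joints": joint angles; "dq": joint speeds; "effort": joint torques, N m; "ee_pos": TCP position; "eef_rot": TCP orientation; "contact_force": force on the tool from outside, world axes, zero at the start; "wrist_torque": the same for the moment, N m; "finger_gap": finger opening in mm; "finger_force": force on a finger pad.
Only numpy, scipy, OpenCV 4.12 (cv2) and the standard library are available. Lean on these libraries where they do the work, as an engineer would, in place of code of your own. Each camera call takes 0.05 s, during which the arm holds its last target. There are 200 camera calls.

## Working session

There is one attempt and no reset: what is moved stays moved. The work goes in short steps, Python scripts to look and compute and a tool call to move; the robot and the scene stay as the last step left them, time stands still between calls to the robot, and variables do not carry over. Pictures are saved under pics/ and viewed, at most 10 in all, crops included, and the job is handed in when it is done.

Besides the shell and the picture viewer there is one more tool, called after "Request:" as name(argument=value, ...) on one line, values as JSON. jog_arm: Moves the arm, as the interface text tells. Its arguments: {"type":"object","properties":{"steps":{"type":"array"},"grip_force":{"type":"number"}},"required":["steps"]}

```bash
mkdir -p pics; ls
cat > h.py <<'E'
import numpy as np,cv2
from cell import state,read_camera,finish_job,hold_point_z
from scipy.spatial.transform import Rotation as R
def cam(n):
    s=state();c=read_camera(n)
    if n=="wrist":
        T=np.array(c["T_tool_cam"]);Rt=R.from_rotvec(s["eef_rot"]).as_matrix()
        c["rotation"]=Rt@T[:3,:3];c["xyz"]=Rt@T[:3,3]+np.array(s["ee_pos"])
    c["R"]=np.array(c["rotation"]);c["R"]=c["R"] if c["R"].shape==(3,3) else R.from_rotvec(c["R"]).as_matrix()
    c["o"]=np.array(c["xyz"]);c["K"]=np.array(c["K"]);return c
def ray(c,u,v):
    p=cv2.undistortPoints(np.array([[[u,v]]],float),c["K"],np.array([c["k1"],0,0,0.]))[0,0]
    return c["R"]@np.array([p[0],p[1],1])
def onz(c,u,v,z):
    d=ray(c,u,v);return c["o"]+d*(z-c["o"][2])/d[2]
def proj(c,P):
    q=c["R"].T@(np.array(P,float)-c["o"])
    return cv2.projectPoints(q[None],np.zeros(3),np.zeros(3),c["K"],np.array([c["k1"],0,0,0.]))[0][0,0]
E
python3 - <<'E'
from h import *
print(state(),hold_point_z)
for n in("scene","top"):
    c=cam(n);cv2.imwrite(f"pics/{n}0.png",c["pixels"]);print(n,c["o"],c["R"],c["K"],c["k1"])
E
```

```text
pics
{'t': 0.0, 'joints': array([ 1.18591987e+00,  3.59520670e-01,  1.51139922e+00, -3.93988060e-06,
        1.27251016e+00, -1.15085153e-01]), 'dq': array([ 0.00055229, -0.000824  , -0.00028155, -0.00047607,  0.00018047,
       -0.00050605]), 'effort': array([ 2.78943626e-03, -5.27621126e+01, -2.78621650e+01,  1.23835007e-04,
        1.32144205e-02,  7.95161867e-06]), 'ee_pos': array([159.66764089, 577.67697378, 230.4568984 ]), 'eef_rot': array([-4.22440486e-01, -3.11260465e+00,  2.79753583e-03]), 'contact_force': array([-0.17613545, -0.52897406,  0.05118615]), 'wrist_torque': array([-0.0566194 ,  0.02280989,  0.01233317]), 'finger_force': 0.0, 'finger_gap': 85.49618842472685} 18.700000000000003
scene [1317.03669551    7.29444426 1102.91985338] [[ 0.0403994   0.78648411 -0.61628778]
 [ 0.99916811 -0.02836337  0.02930199]
 [ 0.00556555 -0.61695888 -0.78697571]] [[435.24938646   0.         277.63977681]
 [  0.         435.24938646 211.44062704]
 [  0.           0.           1.        ]] -0.005000785173735128
top [ 358.08619787   53.81412622 1447.65317935] [[ 3.53293076e-04 -9.87552210e-01  1.57291158e-01]
 [-9.99999747e-01 -4.46014537e-04 -5.54192978e-04]
 [ 6.17448643e-04 -1.57290923e-01 -9.87552117e-01]] [[465.07226602   0.         286.16766207]
 [  0.         465.07226602 216.44717477]
 [  0.           0.           1.        ]] 0.027725155100910975
```

View pics/scene0.png

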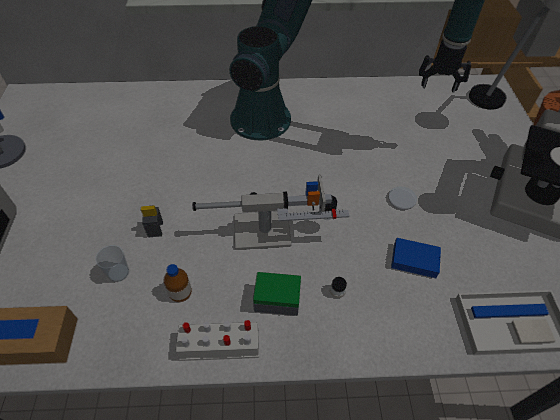

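View pics/top0.png

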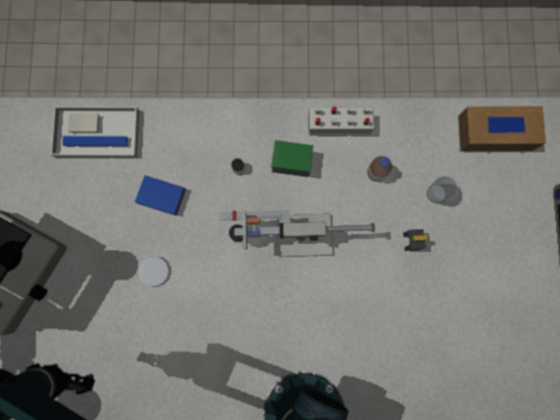

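Scene shows the saddle with yellow fin near (150,212) in scene and (418,238) in top; boom runs along about world y, tail bar toward -y with the end at (374,227)/(195,206), plates at (313,190), red clip (334,213). I'll estimate coarsely, then move the wrist camera over.

```bash
cat >> h.py <<'E'
def mask(c,lo,hi,box=None):
    h=cv2.cvtColor(c["pixels"],cv2.COLOR_BGR2HSV);m=cv2.inRange(h,lo,hi)
    if box:
        k=np.zeros_like(m);x0,y0,x1,y1=box;k[y0:y1,x0:x1]=255;m&=k
    return m
def big(m):
    n,l,s,ce=cv2.connectedComponentsWithStats(m)
    i=1+np.argmax(s[1:,4]);return ce[i],s[i],l==i
def tri(c1,p1,c2,p2):
    A=[];b=[]
    for c,p in((c1,p1),(c2,p2)):
        d=ray(c,*p);d/=np.linalg.norm(d);M=np.eye(3)-np.outer(d,d);A.append(M);b.append(M@c["o"])
    return np.linalg.lstsq(np.vstack(A),np.hstack(b),rcond=None)[0]
E
python3 - <<'E'
from h import *
s=cam("scene");t=cam("top")
for n,lo,hi,bs,bt in(("fin",(18,120,80),(35,255,255),(120,180,190,250),(390,215,450,260)),
 ("red",(0,150,80),(6,255,255),(322,200,345,225),(225,205,242,225)),
 ("blue",(105,120,50),(125,255,255),(300,175,325,200),(240,215,275,245)),
 ("orange",(5,150,80),(17,255,255),(300,180,330,210),(240,210,275,235))):
    a=big(mask(s,lo,hi,bs));b=big(mask(t,lo,hi,bt))
    print(n,a[0],a[1],b[0],b[1],tri(s,a[0],t,b[0]))
print("tailcap",tri(s,(194.5,206),t,(374,227)))
a=s["pixels"][165:265,120:360];b=t["pixels"][195:265,220:440]
f=lambda i:cv2.resize(i,(790,int(i.shape[0]*790/i.shape[1])),interpolation=cv2.INTER_CUBIC)
o=np.vstack([f(a),f(b)]);cv2.imwrite("pics/crop.png",o);print(o.shape)
E
```

```text
fin [147.18 207.38] [141 206  14   4  50] [419.5        237.44736842] [413 235  14   6  76] [ 510.22013816 -333.75307185  109.00629822]
red [333.56521739 212.34782609] [332 209   4   8  23] [233.57142857 215.21428571] [233 212   2   8  14] [570.0761189  201.80085826 137.70225896]
blue [311.52830189 186.54716981] [306 182  12  14 106] [250. 233.] [248 232   5   3  11] [512.88269912 146.05039397 185.02834404]
orange [313.81578947 192.73684211] [308 191  12   4  38] [250.11111111 219.88888889] [249 219   4   3   9] [547.20707089 146.78177471 198.27874633]
tailcap [ 535.8820612  -193.46494375  141.58526599]
(580, 790, 3)
```

View pics/crop.png

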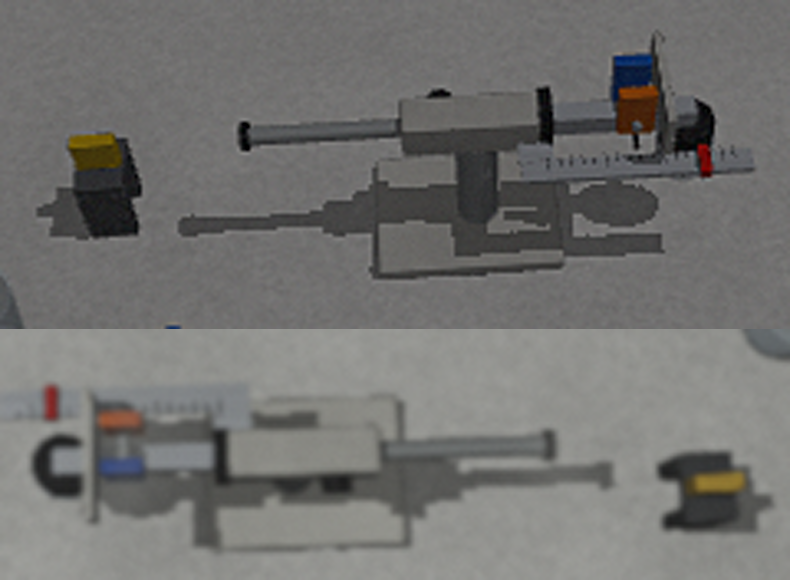

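Crop: bar and fin both nearly along world y with a slight yaw; plates stand open, clip red at (705,160) in the scene crop, beyond the lamp plate. Moving toward the boom for a wrist view.

Request:
jog_arm(steps=[[85,-18.8,-12.7,-3.6,0,0,12.4],[85,-18.8,-12.7,-3.6,0,0,12.4],[85,-18.8,-12.7,-3.6,0,0,12.4],[85,-18.8,-12.7,-3.6,0,0,12.4],[85,-18.8,-12.7,-3.6,0,0,12.4],[85,-18.8,-12.7,-3.6,0,0,12.4],[85,-18.8,-12.7,-3.6,0,0,12.4],[85,-18.8,-12.7,-3.6,0,0,12.4],[85,-18.8,-12.7,-3.6,0,0,12.4],[85,-18.8,-12.7,-3.6,0,0,12.4]])

```text
t: 1.03
ee_pos: [428.0, 263.5, 297.0]
eef_rot: [2.171, 2.271, 0.0]
contact_force: [0.6, 0.5, -0.3]
finger_gap: 85.2
finger_force: 0.0
```

```bash
cat >> h.py <<'E'
def to(P,yaw,n=None):
    "print jog units to go to TCP P, tool down, tool y at yaw deg from world x"
    s=state();Rt=R.from_rotvec(s["eef_rot"]).as_matrix()
    y=np.deg2rad(yaw);G=np.array([[-np.sin(y),np.cos(y),0],[np.cos(y),np.sin(y),0],[0,0,-1.]]).T
    d=Rt.T@(np.array(P)-s["ee_pos"])/25;r=np.rad2deg(R.from_matrix(Rt.T@G).as_rotvec())/6
    print("t",round(s["t"],2),"pos",np.round(s["ee_pos"],1),"jog",np.round(d,2),np.round(r,2))
E
python3 - <<'E'
from h import *
s=state();print(s["joints"]);to((528,120,330),0)
print(np.array(read_camera("wrist")["T_tool_cam"]).round(3))
E
```

```text
[4.14408240e-01 1.59649877e-01 1.62120662e+00 5.23474452e-06
 1.36060321e+00 3.69590093e-01]
t 1.03 pos [428.  263.5 297. ] jog [-5.91  3.74 -1.32] [ 0.   -0.    0.43]
[[-1.00000e-03 -9.65000e-01 -2.62000e-01  6.65970e+01]
 [ 1.00000e+00 -1.00000e-03  0.00000e+00  1.00800e+00]
 [-1.00000e-03 -2.62000e-01  9.65000e-01 -1.42243e+02]
 [ 0.00000e+00  0.00000e+00  0.00000e+00  1.00000e+00]]
```

Request:
jog_arm(steps=[[85,-5.9,3.8,-1.3,0,0,0.43],[85,-5.9,3.8,-1.3,0,0,0.43],[85,-5.9,3.8,-1.3,0,0,0.43],[85,-5.9,3.8,-1.3,0,0,0.43],[85,-5.9,3.8,-1.3,0,0,0.43],[85,-5.9,3.8,-1.3,0,0,0.43],[85,-5.9,3.8,-1.3,0,0,0.43]])

```text
t: 1.67
ee_pos: [529.3, 122.9, 328.6]
eef_rot: [-2.215, -2.226, 0.001]
contact_force: [-0.1, -0.9, -0.9]
finger_gap: 85.0
finger_force: 0.0
```

Run:
```python
from h import *
import pickle
c=cam("wrist");cv2.imwrite("pics/w1.png",c["pixels"]);pickle.dump(c,open("w1.pkl","wb"))
to((515,-220,330),0);print(c["K"],c["k1"],state()["dq"].round(3))
```

```text
t 1.72 pos [528.6 123.6 328.5] jog [-13.74  -0.63  -0.07] [-0.02 -0.01  0.06]
[[294.06173648   0.         279.16021676]
 [  0.         294.06173648 208.08837336]
 [  0.           0.           1.        ]] -0.0386110996097013 [ 0.021 -0.007  0.013 -0.003  0.001 -0.001]
```

View pics/w1.png

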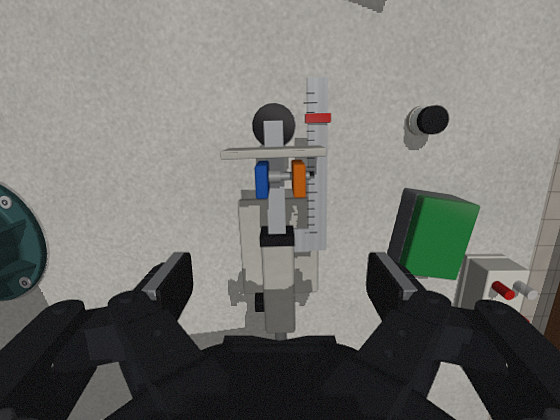

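Wrist view: clip (318,118), blue plate (262,180), orange pad (299,180), lamp plate row 154, x 222–326, leg axis near column 275. Next, a view over saddle and tail bar.

Request:
jog_arm(steps=[[85,-19,-0.6,0,0,0,0],[85,-19,-0.6,0,0,0,0],[85,-19,-0.6,0,0,0,0],[85,-19,-0.6,0,0,0,0],[85,-19,-0.6,0,0,0,0],[85,-19,-0.6,0,0,0,0],[85,-19,-0.6,0,0,0,0],[85,-19,-0.6,0,0,0,0],[85,-19,-0.6,0,0,0,0],[85,-19,-0.6,0,0,0,0]])

```text
t: 2.55
ee_pos: [518.7, -293.0, 328.8]
eef_rot: [-2.211, -2.23, -0.001]
contact_force: [0.5, -0.1, -1.1]
finger_gap: 85.0
finger_force: 0.0
```

Request:
jog_arm(steps=[[85,-3,0,0,0,0,0],[85,-3,0,0,0,0,0],[85,-3,0,0,0,0,0],[85,-3,0,0,0,0,0],[85,-3,0,0,0,0,0]])

```text
t: 2.97
ee_pos: [519.6, -366.3, 328.5]
eef_rot: [-2.212, -2.228, -0.001]
contact_force: [0.1, 0.7, 0.1]
finger_gap: 85.3
finger_force: 0.0
```

Run:
```python
from h import *
import pickle
c=cam("wrist");cv2.imwrite("pics/w2.png",c["pixels"]);pickle.dump(c,open("w2.pkl","wb"))
to((515,-350,330),0)
```

```text
t 3.02 pos [ 519.7 -366.1  328.8] jog [ 0.64 -0.18 -0.05] [-0.01 -0.01  0.08]
```

View pics/w2.png

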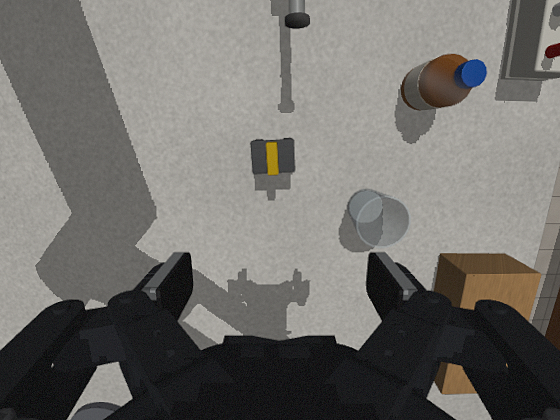

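Fin at (272,158), nearly aligned; tail cap at (297,17). Computing.

Run:
```python
from h import *
import pickle
a=pickle.load(open("w1.pkl","rb"));b=pickle.load(open("w2.pkl","rb"))
def rect(c,lo,hi,box,z):
    m=big(mask(c,lo,hi,box))[2].astype(np.uint8)
    ct=max(cv2.findContours(m,0,2)[0],key=cv2.contourArea)[:,0]
    P=np.array([onz(c,u,v,z)[:2] for u,v in ct],np.float32)
    r=cv2.minAreaRect(P);print(np.round(r[0],1),np.round(r[1],1),round(r[2],1),"bounds",P.min(0),P.max(0));return P
print("fin");rect(b,(18,120,60),(35,255,255),(240,120,310,200),110)
print("blue");rect(a,(105,120,30),(125,255,255),(240,150,280,210),200)
print("orange");rect(a,(5,150,60),(17,255,255),(285,150,315,210),200)
print("red");rect(a,(0,150,60),(4,255,255),(295,105,340,130),138)
h=cv2.cvtColor(a["pixels"],cv2.COLOR_BGR2HSV)
for r in (205,215,222): print("leg row",r,a["pixels"][r,262:292].mean(1).astype(int), onz(a,262,r,150).round(1),onz(a,291,r,150).round(1))
for r in(255,280,310):print("sleeve",r,a["pixels"][r,255:300].mean(1).astype(int),onz(a,255,r,159).round(1))
for r in range(2,26,4): print("bar",r,b["pixels"][r,280:315].mean(1).astype(int), onz(b,280,r,140).round(1))
```

```text
fin
[ 511.5 -334.4] [14.2 39.2] 3.2 bounds [ 504.3663  -353.71185] [ 519.07495 -314.9989 ]
blue
[513.8 143.3] [34.9 12.1] 89.7 bounds [507.70813 125.92613] [519.8861  160.75491]
orange
[548.2 144.4] [12.1 35. ] 1.5 bounds [541.8757  127.04366] [554.6376  161.79834]
red
[571.6 201.6] [27.3  8.8] 3.3 bounds [557.9505  196.71393] [585.3404  206.31065]
leg row 205 [ 96  96  94  93  95  87 113 154 146 147 145 146 147 146 143 146 145 145
 144 147 145 150 137 105  89  93  93  92  94  93] [511.  106.1 150. ] [543.7 106.3 150. ]
leg row 215 [ 97  98  94  93  91 115 146 146 146 144 144 144 145 144 145 145 143 148
 144 145 146 148 144 115  89  90  94  92  90 115] [510.8  94.4 150. ] [543.8  94.5 150. ]
leg row 222 [ 98  96  97  97  91 103 137 147 143 144 143 144 143 143 144 145 145 140
 144 144 144 147 145 124  89  92  89 116 154 149] [510.7  86.  150. ] [544.   86.1 150. ]
sleeve 255 [149 152 150 152 150 146 122 113 133 142 144 142 144 145 144 145 145 143
 146 146 146 146 143 145 145 144 145 145 147 145 147 145 147 146 147 146
 142 135 113  75  90  90  92  84  88] [502.8  49.  159. ]
sleeve 28
[... 756 characters left out ...]
  140. ]
bar 10 [107 104 105 103 102 101 107 107  95  85  90 101 108 117 123 129 142 158
 147 134 124 121 113 100 104 156 160 159 158 158 156 157 157 158 162] [ 520.2 -183.5  140. ]
bar 14 [100 106 106 104 100 104 107  95  55  40  44  46  48  49  52  57  58  62
  65  64  65  65  61  57  58  54  62  80 135 163 163 158 157 159 162] [ 520.2 -187.2  140. ]
bar 18 [103 105 103 106  89  30  27  38  35  41  40  38  44  41  44  50  50  52
  49  58  55  57  54  55  58  60  58  56  52  40 162 162 159 156 152] [ 520.2 -190.8  140. ]
bar 22 [ 97 100 102 105  90  25  18  31  22  22  24  27  32  33  33  34  34  34
  37  41  39  40  45  46  47  44  47  49  47  40 158 162 158 159 157] [ 520.3 -194.5  140. ]
```

Request:
jog_arm(steps=[[85,1.27,-0.32,2,0,0,-0.33],[85,1.27,-0.32,4,0,0,-0.33],[85,1.27,-0.32,6,0,0,-0.33],[85,1.27,-0.32,7.5,0,0,-0.33],[85,1.27,-0.32,8.5,0,0,-0.33],[85,1.27,-0.32,9.2,0,0,-0.33],[85,1.27,-0.32,9.8,0,0,-0.33],[85,1.27,-0.32,9.8,0,0,-0.33],[85,1.27,-0.32,9.8,0,0,-0.33]])

```text
t: 3.77
ee_pos: [511.2, -334.9, 84.0]
eef_rot: [-2.172, -2.267, -0.0]
contact_force: [0.4, -0.8, 1.9]
finger_gap: 85.0
finger_force: 0.0
```

Run:
```python
from h import *
import pickle
to((511.5,-334.4,82),2.5)
a=pickle.load(open("w1.pkl","rb"));b=pickle.load(open("w2.pkl","rb"))
print(a["pixels"][322:345,270:276].mean((1,2)).astype(int),onz(a,272,322,159),onz(a,272,332,159))
print(b["pixels"][6:18,297].mean(1),[onz(b,297,r,z).round(1) for r,z in((12,150),(13,153),(13,150))],onz(b,296.3,6,140))
```

```text
t 3.77 pos [ 511.2 -334.9   84. ] jog [0.02 0.01 0.08] [-0.01 -0.01 -0.01]
[93 93 92 93 91 92 92 92 92 92 88 86 98 96 93 95 92 58 17 23 28 25 15] [522.07259369 -40.85799143 159.        ] [522.02784386 -55.52058403 159.        ]
[159.33333333 156.33333333 156.33333333 157.33333333 158.66666667
 165.33333333 112.66666667  57.66666667  62.33333333  62.33333333
  62.66666667  57.33333333] [array([ 536.7, -188.7,  150. ]), array([ 536.6, -190.6,  153. ]), array([ 536.8, -189.6,  150. ])] [ 536.45655714 -179.77460341  140.        ]
```

Request:
jog_arm(steps=[[0,0,0,0,0,0,0],[0,0,0,0,0,0,0],[0,0,0,0,0,0,0],[0,0,0,0,0,0,0],[0,0,0,0,0,0,0],[0,0,0,0,0,0,0],[0,0,0,0,0,0,0],[0,0,0,0,0,0,0]], grip_force=60)

```text
t: 4.43
ee_pos: [511.0, -337.2, 84.7]
eef_rot: [2.176, 2.266, -0.0]
contact_force: [-2.9, 0.3, 6.5]
finger_gap: 13.1
finger_force: 59.8
```

Request:
jog_arm(steps=[[0,0,0,-0.6,0,0,0],[0,0,0,-1.6,0,0,0],[0,0,0,-2.8,0,0,0],[0,0,0,-4,0,0,0],[0,0,0,-5.2,0,0,0],[0,0,0,-6.4,0,0,0],[0,0,0,-7,0,0,0],[0,0,0,-7,0,0,0],[0,0,0,-7,0,0,0]])

```text
t: 5.18
ee_pos: [511.0, -336.8, 258.7]
eef_rot: [2.176, 2.266, -0.0]
contact_force: [1.0, 0.2, -5.8]
finger_gap: 12.9
finger_force: 59.0
```

Run:
```python
from h import *
to((534.4,-123.5,257),1.85)
```

```text
t 5.18 pos [ 511.  -336.8  258.7] jog [8.49 1.28 0.07] [0.   0.   0.08]
```

Request:
jog_arm(steps=[[0,1.2,1.28,0,0,0,0.1],[0,2.4,1.28,0,0,0,0.1],[0,3.6,1.28,0,0,0,0.1],[0,4.8,1.28,0,0,0,0.1],[0,6,1.28,0,0,0,0.1],[0,7.2,1.28,0,0,0,0.1],[0,8.1,1.28,0,0,0,0.1],[0,8.4,1.28,0,0,0,0.1],[0,8.4,1.28,0,0,0,0.1],[0,8.4,1.28,0,0,0,0.1]])

```text
t: 6.02
ee_pos: [533.8, -125.8, 257.5]
eef_rot: [-2.185, -2.254, 0.003]
contact_force: [0.2, -0.3, -5.0]
finger_gap: 12.8
finger_force: 60.5
```

Run:
```python
from h import *
to((534.4,-125.5,170),1.85)
w=cam("wrist");s=cam("scene");t=cam("top")
f=lambda i,W:cv2.resize(i,(W,int(i.shape[0]*W/i.shape[1])),interpolation=cv2.INTER_CUBIC)
o=np.vstack([f(s["pixels"][140:240,170:290],395)[:300],f(t["pixels"][190:260,310:410],395)[:270]])
p=f(w["pixels"][100:,140:420],400)[:o.shape[0]]
o=o[:p.shape[0]];p=p[:o.shape[0]]
cv2.imwrite("pics/hang.png",np.hstack([o,p]));print(o.shape,p.shape)
a=big(mask(t,(18,120,60),(35,255,255),(310,190,410,260)));b=big(mask(s,(18,120,60),(35,255,255),(170,100,290,240)))
print(a[0],a[1],b[0],b[1])
```

```text
t 6.02 pos [ 533.8 -125.8  257.5] jog [0.01 0.03 3.5 ] [-0.03 -0.   -0.01]
(457, 395, 3) (457, 400, 3)Traceback (most recent call last):
  File "<stdin>", line 9, in <module>
  File "h.py", line 26, in big
    i=1+np.argmax(s[1:,4]);return ce[i],s[i],l==i
        ~~~~~~~~~^^^^^^^^^
    return _wrapfunc(a, 'argmax', axis=axis, out=out, **kwds)
    return bound(*args, **kwds)
ValueError: attempt to get argmax of an empty sequence
```

View pics/hang.png

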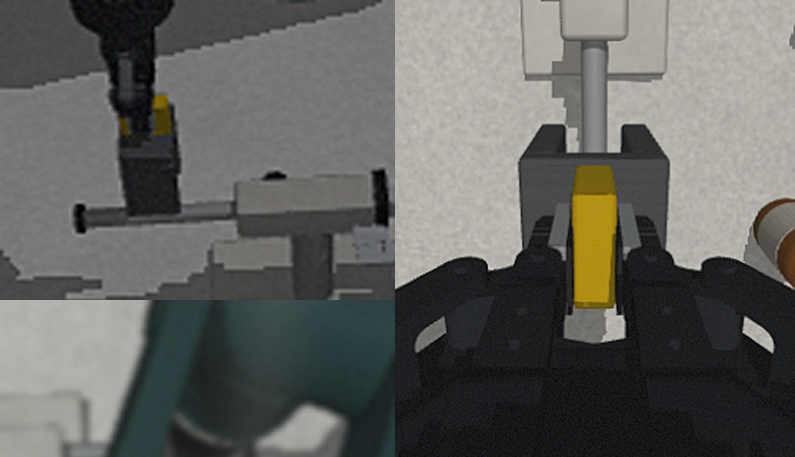

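Saddle is held square over the bar (bar at column ~593 between the legs 540/645). Lowering and releasing.

Request:
jog_arm(steps=[[0,0,0,0.8,0,0,0],[0,0,0,1.6,0,0,0],[0,0,0,2.4,0,0,0],[0,0,0,3,0,0,0],[0,0,0,3.3,0,0,0],[0,0,0,3.5,0,0,0],[0,0,0,3.55,0,0,0],[0,0,0,3.55,0,0,0]])

```text
t: 6.83
ee_pos: [535.0, -126.4, 170.7]
eef_rot: [2.188, 2.253, 0.0]
contact_force: [0.1, 0.0, -4.8]
finger_gap: 12.7
finger_force: 60.4
```

Request:
jog_arm(steps=[[0,0,0,0.03,0,0,0],[0,0,0,0.06,0,0,0],[0,0,0,0.06,0,0,0]])

```text
t: 7.08
ee_pos: [535.1, -126.0, 169.5]
eef_rot: [2.187, 2.254, 0.001]
contact_force: [0.3, -0.3, -5.6]
finger_gap: 13.0
finger_force: 60.4
```

Request:
jog_arm(steps=[[0,0,0,0.04,0,0,0],[0,0,0,0.08,0,0,0],[0,0,0,0.08,0,0,0]])

```text
t: 7.33
ee_pos: [535.2, -126.1, 168.7]
eef_rot: [2.186, 2.253, 0.001]
contact_force: [-2.3, 1.3, 7.4]
finger_gap: 13.2
finger_force: 62.4
```

Request:
jog_arm(steps=[[85,0,0,-0.02,0,0,0],[85,0,0,-0.02,0,0,0],[85,0,0,-0.02,0,0,0],[85,0,0,-0.02,0,0,0],[85,0,0,-0.02,0,0,0],[85,0,0,-0.6,0,0,0],[85,0,0,-1.8,0,0,0],[85,0,0,-3,0,0,0],[85,0,0,-4.2,0,0,0],[85,0,0,-5.4,0,0,0]])

```text
t: 8.17
ee_pos: [534.4, -125.7, 303.1]
eef_rot: [-2.188, -2.254, 0.0]
contact_force: [0.3, -0.8, -0.0]
finger_gap: 84.8
finger_force: 0.0
```

Run:
```python
from h import *
to((526,40,310),1.85)
w=cam("wrist");s=cam("scene")
f=lambda i,W:cv2.resize(i,(W,int(i.shape[0]*W/i.shape[1])),interpolation=cv2.INTER_CUBIC)
o=f(s["pixels"][140:240,170:290],395);p=f(w["pixels"][60:,140:420],400)[:o.shape[0]];o=o[:p.shape[0]]
cv2.imwrite("pics/hung.png",np.hstack([o,p]))
m=big(mask(w,(18,120,60),(35,255,255)));print(m[0],m[1],onz(w,*m[0],190))
```

```text
t 8.17 pos [ 534.4 -125.7  303.1] jog [ 6.64 -0.14 -0.28] [-0.   -0.   -0.02]
[282.34625323 201.95219638] [274 178  17  49 774] [ 538.22553733 -122.56843532  190.        ]
```

View pics/hung.png

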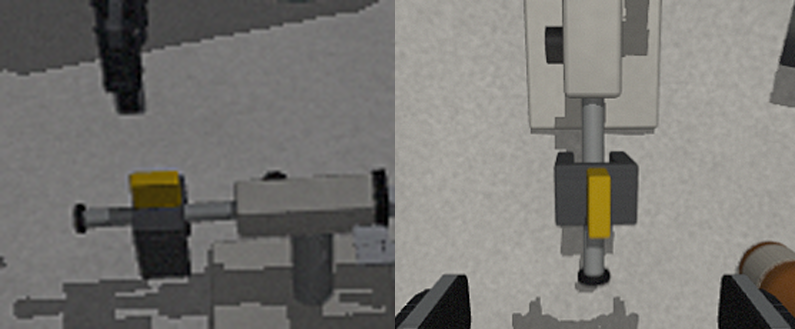

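The saddle hangs freely by the bar ceiling near the middle. Next, hovering over the plates.

Request:
jog_arm(steps=[[66,1.5,0.2,0,0,0,0],[66,3,0.2,0,0,0,0],[66,4.5,0.2,0,0,0,0],[66,6,0.2,0,0,0,0],[66,7.5,0.2,0.2,0,0,0],[66,9,0.2,0.4,0,0,0],[66,10,0.2,0.5,0,0,0],[66,10.6,0.2,0.5,0,0,0],[66,10.6,0.2,0.5,0,0,0],[66,10.6,0.2,0.5,0,0,0]])

```text
t: 9.1
ee_pos: [531.2, 139.7, 288.5]
eef_rot: [-2.185, -2.257, 0.002]
contact_force: [0.5, -1.0, -0.0]
finger_gap: 65.9
finger_force: 0.0
```

Run:
```python
from h import *
import pickle
to((530.8,139,162),1.85)
c=cam("wrist");pickle.dump(c,open("w3.pkl","wb"))
cv2.imwrite("pics/w3.png",cv2.resize(c["pixels"][60:240,200:400],None,fx=3,fy=3,interpolation=cv2.INTER_CUBIC))
```

```text
t 9.1 pos [531.2 139.7 288.5] jog [-0.02 -0.01  5.06] [-0.01  0.01 -0.  ]
```

View pics/w3.png

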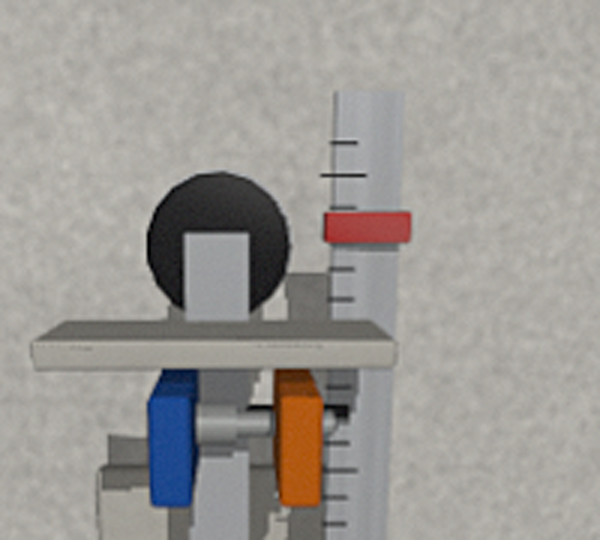

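Index tip at about crop (340,411), clip top centre about (368,227), plate tops 400–505, lamp plate near-edge row 340–368.

Run:
```python
from h import *
import pickle
a=pickle.load(open("w1.pkl","rb"));c=pickle.load(open("w3.pkl","rb"))
u=np.array([-np.sin(np.deg2rad(1.85)),np.cos(np.deg2rad(1.85))])
P=lambda x,y:((x+.5)/3-.5+200,(y+.5)/3-.5+60)
def s(n,x,y,z):
    p=onz(c,*P(x,y),z);print(n,p.round(1),"along",round(float(p[:2]@u),1))
s("idx top",340,404,150);s("idx bot",340,420,150);s("idx mid",340,412,150)
m=big(mask(c,(0,150,60),(4,255,255)));print(m[0],m[1]);p=onz(c,*m[0],138);print("clip",p,p[:2]@u)
s("blue near",168,398,200);s("blue far",168,505,200);s("or near",298,402,200);s("or far",298,505,200)
s("lamp top near face L",40,341,192);s("lamp R",390,341,192)
s("blue L",149,450,200);s("or R",322,450,200);s("clipT",368,212,138);s("clipB",368,241,138)
i=c["pixels"];print(i[188:204,312:318].mean(2).astype(int))
```

```text
idx top [565.2 145.  150. ] along 126.7
idx bot [565.5 139.7 150. ] along 121.3
idx mid [565.3 142.3 150. ] along 124.0
[514.83035714 321.20089286] [502 311  25  21 224]
clip [818.60180665  -4.35319948 138.        ] -30.777837050097357
blue near [512.9 156.1 200. ] along 139.5
blue far [513.2 125.9 200. ] along 109.3
or near [547.7 156.1 200. ] along 138.4
or far [549.1 127.1 200. ] along 109.3
lamp top near face L [477.2 169.2 192. ] along 153.7
lamp R [572.5 172.2 192. ] along 153.6
blue L [507.9 141.5 200. ] along 125.1
or R [554.8 143.  200. ] along 125.0
clipT [571.8 205.9 138. ] along 187.3
clipB [572.5 196.7 138. ] along 178.2
[[ 77  74  75  71  73  89]
 [ 57  61  59  60  68  86]
 [100  99  99 100 100 100]
 [101  97  99  99  99 101]
 [ 99  98  97  97  99  98]
 [102 106 101 101 104  99]
 [ 86  86  82  85  95  99]
 [ 17  17  21  19  71  99]
 [ 22  22  19  17  62  99]
 [ 27  25  21  20  78 128]
 [ 17  20  20  19 100 160]
 [ 63  66  62  58 109 161]
 [ 90  96  95  90 123 165]
 [103 128 122 121 140 161]
 [116 161 157 156 160 158]
 [137 158 151 154 159 159]]
```

Request:
jog_arm(steps=[[66,0,0,1,0,0,0],[66,0,0,2,0,0,0],[66,0,0,3,0,0,0],[66,0,0,4,0,0,0],[66,0,0,4.6,0,0,0],[66,0,0,5,0,0,0],[66,0,0,5,0,0,0],[66,0,0,5,0,0,0]])

```text
t: 9.82
ee_pos: [531.9, 138.4, 164.4]
eef_rot: [-2.189, -2.253, 0.001]
contact_force: [0.2, -1.1, 0.9]
finger_gap: 65.9
finger_force: 0.0
```

Request:
jog_arm(steps=[[66,0.2,0,0,0,0,0],[66,0.4,0,0,0,0,0],[66,0.6,0,0,0,0,0],[66,0.7,0,0,0,0,0],[66,0.7,0,0,0,0,0],[66,0.7,0,0,0,0,0]])

```text
t: 10.32
ee_pos: [531.6, 156.9, 164.9]
eef_rot: [2.186, 2.255, 0.001]
contact_force: [1.0, -2.2, 1.7]
finger_gap: 66.2
finger_force: 1.3
```

Request:
jog_arm(steps=[[66,0.4,0,0,0,0,0],[66,0.8,0,0,0,0,0],[66,1.2,-0.04,0,0,0,0],[66,1.5,-0.04,0,0,0,0],[66,1.8,-0.04,0,0,0,0],[66,2,-0.04,0,0,0,0],[66,2.1,-0.04,0,0,0,0],[66,2.1,-0.04,0,0,0,0],[66,2.1,-0.04,0,0,0,0]])

```text
t: 11.07
ee_pos: [529.0, 209.0, 164.5]
eef_rot: [2.187, 2.254, 0.001]
contact_force: [2.2, -3.2, 1.6]
finger_gap: 66.1
finger_force: 1.9
```

Run:
```python
from h import *
import pickle
s=state();p=s["ee_pos"];t=np.deg2rad(1.85)
print("along",-np.sin(t)*p[0]+np.cos(t)*p[1],"across",np.cos(t)*p[0]+np.sin(t)*p[1],p,s["contact_force"])
c=cam("wrist");pickle.dump(c,open("w4.pkl","wb"));q=cam("scene");pickle.dump(q,open("s4.pkl","wb"))
f=lambda i,W,H:cv2.resize(i,(W,H),interpolation=cv2.INTER_CUBIC)
cv2.imwrite("pics/w4.png",np.vstack([f(c["pixels"][160:340,180:420],720,540)[:400],f(q["pixels"][170:235,280:370],720,190)]))
```

```text
along 191.8102234284125 across 535.5198164303479 [529.04848095 208.99842201 164.47580253] [ 2.1576106  -3.15325785  1.6462382 ]
```

View pics/w4.png

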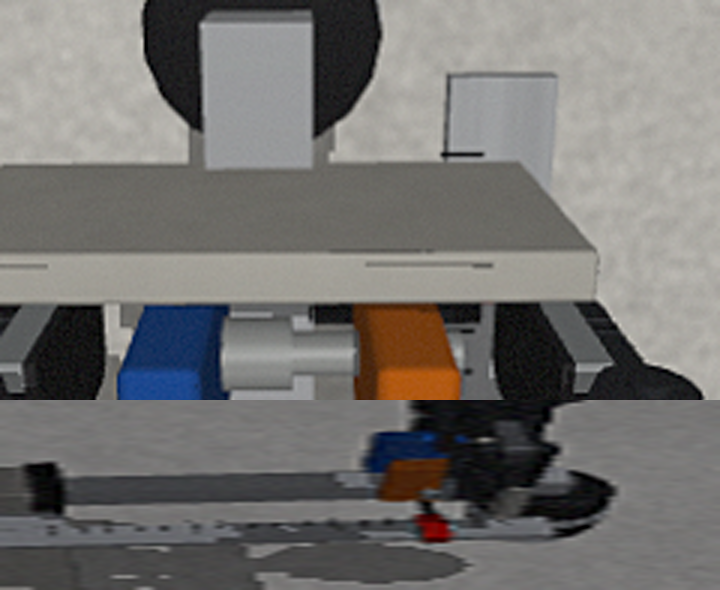

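Wrist crop: lamp plate top edges at rows ~252 and ~302 (plates still open); the scene crop has the index (~432,508) right above the clip (433,528).

Run:
```python
from h import *
import pickle
c=pickle.load(open("w4.pkl","rb"));q=pickle.load(open("s4.pkl","rb"))
t=np.deg2rad(1.85);u=np.array([-np.sin(t),np.cos(t)])
for y in(252,302):
    for x in(100,300,500):
        p=onz(c,180+(x+.5)/3-.5,160+(y+.5)/3-.5,192);print(y,x,p[:2].round(1),round(p[:2]@u,1))
i=c["pixels"]; print(i[240:265,240].mean(1).astype(int))
print(q["pixels"][202:220,326:342].tolist() and q["pixels"][203:218,327:342].mean(2).astype(int))
m=big(mask(q,(0,150,60),(5,255,255),(322,195,345,225)));print(m[0],m[1])
p=onz(q,m[0][0],209.5,138);print("clip",p,p[:2]@u)
for al in (180,182.8,186):
    P=al*u+np.array([np.cos(t),np.sin(t)])*570;g=al*u+np.array([np.cos(t),np.sin(t)])*(530.2+49);print(al,"idx px",proj(q,[*P,150]),"clip top ctr px",proj(q,[*g,138]))
```

```text
252 100 [501.8 228.3] 211.9
252 300 [529.7 229.1] 211.9
252 500 [557.6 229.9] 211.8
302 100 [501.5 220.6] 204.3
302 300 [529.9 221.5] 204.3
302 500 [558.3 222.3] 204.1
[107 107 101  99 129 157 159 156 158 159 157 159 157 156 154 156 156 153
 154 161 145  92  37  54  54]
[[ 38  32  31  30  34  45  55  46  53  30  13  16  19  15  17]
 [ 93  63  57  60  89  35  36  82  69  60  74  45  13  15  25]
 [129 131 126 130 137  60   0 129 130 130 138  90  35  27  50]
 [125 124 127 127 132  82  13 125 127 124 132  65  35   2  47]
 [119 120 120 123 134  79   9  94 128 126 134  74  68  21  45]
 [123 126 125 123 133 113  20  57 130 129 134  66  57  41  33]
 [129 124 126 131 107  45  15  21  88 128 141  40  43  56  53]
 [128  94 123 130  80  37  23  24  73 118 121  74  44  57  65]
 [ 79  32  57  59  44  32  26  26  11  59  62  65  39  60 118]
 [ 65  35  62  68  68  48  42  45  35  71  67  67  48  63 112]
 [ 69  65  69  69  72  34  41  46  41 123  74  65  51  55 106]
 [ 63  62  65  62  67  34  41  44  39  79 110 111 113 109 107]
 [111 111 112 113  72  41  48  45  39  74 107 106 102 107 108]
 [105 106 104 107 116  55  51  45  47  72  94  94  97  94  82]
 [ 81  81  65  68  70  49  23  19  21  47  60  54  70  72  72]]
[333.58333333 213.29166667] [332 209   4  10  24]
clip [560.1326118  201.71007533 138.        ] 183.52218725533893
180 idx px [332.99231332 207.92880864] clip top ctr px [333.03500372 213.14283135]
182.8 idx px [333.98224962 207.87553041] clip top ctr px [334.02187331 213.08911592]
186 idx px [335.11332098 207.81465633] clip top ctr px [335.14944165 213.02774193]
```

Request:
jog_arm(steps=[[66,0.03,-0.07,0,0,0,0],[66,0.03,-0.14,0,0,0,0],[66,0.03,-0.21,0,0,0,0],[66,0.03,-0.21,0,0,0,0],[66,0.03,-0.21,0,0,0,0]])

```text
t: 11.58
ee_pos: [522.8, 209.3, 164.0]
eef_rot: [-2.188, -2.254, 0.002]
contact_force: [2.1, -4.5, -0.4]
finger_gap: 66.1
finger_force: 2.3
```

```bash
cat >> h.py <<'E'
def chk():
    s=state();p=s["ee_pos"];t=np.deg2rad(1.85);u=np.array([-np.sin(t),np.cos(t)])
    print("t",s["t"],"along",p[:2]@u,"across",np.cos(t)*p[0]+np.sin(t)*p[1],"z",p[2],"F",s["contact_force"].round(1),s["finger_gap"])
    c=cam("wrist");g=c["pixels"].mean(2)
    for col in(230,240,320):
        k=g[236:256,col];d=np.diff(k);r=236+np.argmax(d)+.5
        k2=g[252:268,col];r2=252+np.argmin(np.diff(k2))+.5
        w=np.clip(np.diff(g[int(r)-2:int(r)+4,col]),0,None);r=(w*(np.arange(int(r)-2,int(r)+3)+.5)).sum()/w.sum()
        print(col,"grip along",onz(c,col,r,192)[:2]@u-30,"lower",onz(c,col,r2,192)[:2]@u-22)
    q=cam("scene");m=big(mask(q,(0,150,60),(5,255,255),(322,195,345,225)));k=130-q["pixels"].mean(2)[205:208,330:336].clip(0,130)
    print("clip px",m[0],"idx px",(k.sum(0)*np.arange(330,336)).sum()/k.sum())
E
python3 -c "from h import *;chk()"
```

```text
t 11.5833 along 192.2961038488289 across 529.2550512031837 z 163.9980782372418 F [ 2.1 -4.5 -0.4] 66.0511694643559
230 grip along 182.2267142911726 lower 182.95439787751147
240 grip along 182.25679558658516 lower 182.48919837209652
320 grip along 179.89239952127923 lower 182.3953296046759
clip px [333.52173913 212.65217391] idx px 333.0109832635983
```

Request:
jog_arm(steps=[[66,0.02,0.03,0,0,0,0],[66,0.02,0.03,0,0,0,0],[60,0.02,0.03,0,0,0,0],[54,0.02,0.03,0,0,0,0],[50,0.02,0.03,0,0,0,0],[50,0.02,0.03,0,0,0,0]], grip_force=50)

```text
t: 12.18
ee_pos: [524.5, 210.4, 164.8]
eef_rot: [2.187, 2.254, 0.001]
contact_force: [-0.9, -4.6, 4.3]
finger_gap: 50.1
finger_force: 3.9
```

```bash
python3 -c "from h import *;chk()"
```

```text
t 12.1833 along 193.35536681482566 across 531.0162899832548 z 164.7749356487821 F [-0.9 -4.6  4.3] 50.081895730723055
230 grip along 183.21421857007715 lower 183.63744186113178
240 grip along 180.95423769068438 lower 183.63194627584645
320 grip along 183.27372939432612 lower 183.5090347152505
clip px [333.68 213.48] idx px 333.3088701161563
```

Index agrees with the mark within measurement noise; squeezing shut.

Request:
jog_arm(steps=[[42,0,0,0,0,0,0],[36,0,0,0,0,0,0],[30,0,0,0,0,0,0],[30,0,0,0,0,0,0],[30,0,0,0,0,0,0],[30,0,0,0,0,0,0],[30,0,0,0,0,0,0],[30,0,0,0,0,0,0]], grip_force=50)

```text
t: 12.95
ee_pos: [521.3, 210.3, 165.2]
eef_rot: [-2.186, -2.252, 0.005]
contact_force: [-10.0, -4.4, 17.0]
finger_gap: 34.5
finger_force: 51.0
```

Run:
```python
from h import *
chk();c=cam("wrist");q=cam("scene");t=cam("top")
f=lambda i,W,H:cv2.resize(i,(W,H),interpolation=cv2.INTER_CUBIC)
cv2.imwrite("pics/w5.png",np.vstack([np.hstack([f(c["pixels"][150:350,180:420],400,333),f(q["pixels"][150:250,160:280],400,333)]),f(q["pixels"][190:222,315:360],800,260)]))
```

```text
t 12.95 along 193.37871648661888 across 527.8292137761681 z 165.21792592014282 F [-10.   -4.4  17. ] 34.53620989903658
230 grip along 183.24687521255976 lower 183.87257659949506
240 grip along 180.955377055557 lower 183.41010138373443
320 grip along 183.32708782104802 lower 183.3721377066517
clip px [333.66666667 213.0952381 ] idx px 333.3112758073055
```

View pics/w5.png

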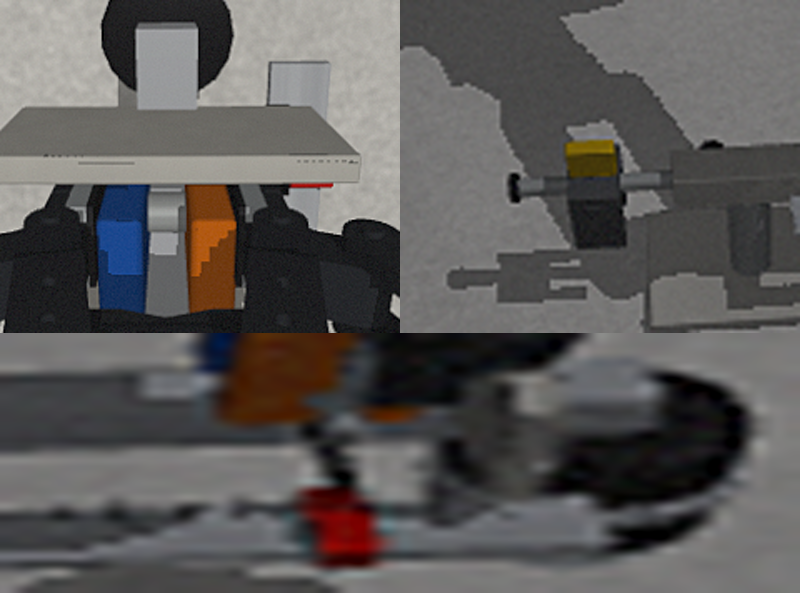

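Lever and plate pinched, saddle still on the bar, index touching over the clip in the scene crop (about 340,480). One same-picture check of the offset using the clip's near edge under the lamp plate.

Run:
```python
from h import *
import pickle
t=np.deg2rad(1.85);u=np.array([-np.sin(t),np.cos(t)])
c=cam("wrist");m=mask(c,(0,150,60),(5,255,255),(330,240,400,290));b=big(m);print(b[0],b[1])
g=c["pixels"]
for col in range(int(b[1][0])+2,int(b[1][0]+b[1][2])-2,4):
    print(col,g[256:270,col,2],g[256:270,col,1])
    r=np.where(b[2][:,col])[0].max()+.5
    print("clip along (near edge+5)",onz(c,col,r,138)[:2]@u+5)
G=g.mean(2)
for col in(230,236,300,320,340):
    k=G[238:270,col].astype(int);r=238+np.argmin(np.diff(k[14:]))+14.5;r1=238+np.argmax(np.diff(k[:14]))+.5;print(col,r1,r,onz(c,col,r1,192)[:2]@u-30,onz(c,col,r,192)[:2]@u-22)
w=pickle.load(open("w3.pkl","rb"))
m=big(mask(w,(0,150,60),(8,255,255),(295,120,345,150)));r=np.where(m[2][:,325])[0];print("w3 clip",m[1],r.min(),r.max(),onz(w,325,r.max()+.5,138)[:2]@u+5,onz(w,325,r.min()-.5,138)[:2]@u-5)
```

```text
[365.80882353 260.88235294] [354 260  26   3  68]
356 [158 156 164 139 152 173 126 138 154 153 152 151 152 153] [155 154 164 131  60   9  38 145 160 154 154 153 152 155]
clip along (near edge+5) 183.34381018448852
360 [162 158 162 137 151 169 122 131 149 149 147 148 147 150] [158 155 165 129  60  11  41 137 157 151 149 149 147 150]
clip along (near edge+5) 183.33047613171857
364 [161 158 164 137 149 171 119 131 148 150 146 146 146 148] [158 158 165 129  54  16  39 140 154 150 148 147 146 150]
clip along (near edge+5) 183.3165742953797
368 [159 160 164 138 152 174 118 136 155 150 150 153 151 151] [158 159 167 129  55  22  39 142 161 154 151 153 153 155]
clip along (near edge+5) 183.30210151891168
372 [157 158 162 133 150 168 144 142 164 163 165 170 169 167] [157 156 165 126  54   8  81 142 165 162 164 166 166 165]
clip along (near edge+5) 183.97730608221326
376 [159 157 161 134 151 167 141 171 175 168 162 158 160 167] [156 157 167 122  52  10  79 170 176 165 160 156 157 166]
clip along (near edge+5) 183.96191503282392
230 243.5 259.5 183.21578930896405 183.8625671333745
236 243.5 260.5 183.21650726309616 183.39830801057522
300 243.5 260.5 183.1920080549787 183.3854395831183
320 243.5 260.5 183.17231464200097 183.3629302993209
340 242.5 260.5 183.59816726877202 183.3315114973669
w3 clip [308 131  29  10 192] 131 139 183.6406165142346 182.14856036041903
```

```bash
python3 -c "
from h import *
s=state();print(s['t'],s['finger_gap'],s['finger_force'],s['contact_force']);print(finish_job())"
```

```text
13.25 34.420792052680724 51.03691153228283 [-10.25393601  -5.15994228  16.99895455]
the job is handed in; nothing more can be done
None
```

The job is handed in at 13.25 s: the saddle hangs over the middle of the tail bar, the leg index is within about 0.5 mm of the red mark by the last wrist picture, and the lever is pinched shut against the blue plate at about 51 N.

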